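# Shut, latch and pin a clamshell jig

## Robot

A 6-joint arm with a two-finger parallel gripper is mounted at the origin on the work surface; the furniture and walls round the work are solid. World frame = base frame: x ahead of the robot, y to its left, z up, the work surface at z = 0. Lengths are in m, angles in degrees, forces in N, time in s.
With the tool pointing down it reaches from about 0.25 to 0.725 m from the base axis. Payload 9.7 kg.
Tool frame: the origin (TCP) lies at the very end of the fingers, on their centre line; the grasp point (between the pads) lies 19 mm behind it; z points along the fingers, y is the line along which they close (so a half turn about z gives the same grasp; the last joint's range is limited). The gripper opens to 85 mm and grips with 20 to 120 N. Pads are 22 mm wide; open, the fingers measure 114 mm over their backs; the gripper's body (76 mm by 85 mm) begins 54 mm behind the grasp point. The pads swing forward as they close: fully open they stand 13 mm farther back than shut.
Start: joints at [68.812, 4.979, 10.078, 95.1, 0, 90], TCP at [0.199, 0.513, 0.231] pointing down, gripper open.
Joint ranges: [-179.16, 179.16], [-48.56, 103.87], [-65.8, 70.77], [-126.05, 130.52], [-82.76, 87.17], [-180, 180]. Speed limits (degrees/s): [127.2, 127.2, 147.25, 180, 180, 180].

## Interface

Orientations are given as [roll, pitch, yaw] about the fixed x, y, z axes, in that order (R = Rz(yaw) Ry(pitch) Rx(roll)).
In Python, from workcell import bot gives the robot as it stands.
- The arm moves only by the tool arm_command, never from a script. Its argument "series" is a list of rows, each a list of 4 numbers: the shift along the tool's x, y, z in m, then the turn about the tool's z in rad. A call has exactly 5 rows; each row is the pose to reach, as a shift and turn from the pose commanded when the call began, along the tool's axes at that moment; what a row does not reach only later rows make up. A row lasts 1/10 s, in which the tool goes at most 50 mm and 8.59 degrees, less where a joint would pass 70% of its speed; a pose out of reach is approached as far as the arm can. A call with a gripper value outside its range is refused whole. "hand" is the finger opening in m, from 0 to 0.0854, set as the call begins (left out, the last holds). The fingers move at their own pace and stop on an object; "grip_force" is the grip in N (left out, the last holds). Time passes only in rows, so rows that repeat a pose let the fingers close, or fill a call up. It gives the time, the measured TCP pose, the force, the opening and the grip force at its end, in the units of the state.
- bot.get_obs(): the state, without advancing time (a new reading comes with each control period).
- bot.camera(name): name is "scene" or "top" or "wrist"; returns a dict with "color" (480x640x3 uint8, blue, green, red), "camera_matrix" (3x3 intrinsics, pixels), "xyz" and "orientation" of the camera in the world; the wrist camera has in their place "T_tool_cam" (4x4, takes a point from camera to tool coordinates, whose origin is the TCP and whose axes are the flange's). Camera axes: x right, y up, looking along -z (the intrinsics and any distortion apply to the point x, -y, -z); pixel columns grow to the right and rows downward; lengths in m; the calibration is good to about 2 mm. The wrist camera is an equidistant fisheye: a pixel r from the principal point sees the ray r / f radians off the axis. A picture is of the moment at which its call begins: read the wrist's pose just before it. There is no depth.
- bot.job_done(): hands the job in; it is judged then, once.
Trained networks look in the newest picture that a camera, given by its name, has taken for a name from the list of things; names that differ only in an ending like _2 or _b are one class to them, and where a whole thing is asked for, a point or a joint stands for the part that bears it (a point fixed in the world has none). Each returns a list of dicts, best first, with "confidence" (0 to 1); they miss things now and then, are a little off and sometimes report something else, mostly with a low value. They report only what shows in the picture. A call takes as long as a camera call. They do not tell look-alikes from the thing itself.
- bot.find_in(camera, target): "location" ([column, row] in pixels, amid what is visible of it).
- bot.mark_of(camera, target): "location" ([column, row] in pixels: a listed point, or the origin of a listed thing).
The state is a dict: "time": time; "q": joint angles; "qd": joint speeds; "joint_efforts": joint torques, N m; "ee_pos": TCP position; "tcp_rot": TCP orientation; "wrist_force": force on the tool from outside, world axes, zero at the start; "torque": the same for the moment, N m; "opening": finger opening in m; "grasp_force": force on a finger pad.
Only numpy, scipy, OpenCV 4.12 (cv2) and the standard library are available. Lean on these libraries where they do the work, as an engineer would, in place of code of your own. Each camera call takes 0.05 s, during which the arm holds its last target. There are 200 camera calls.

## Task

Swing the open upper half of the hinged clamshell jig down over the part lying in it, then turn the turnbutton all the way across its edge. Then take the headed pin out of its stand, push it down through the aligned holes of both halves, and finish still holding the pin and pressing its collar down so that the sprung halves stay fully shut; do not let go. Leave the other things on the table alone.

Things in the scene. Friction and masses are not known exactly. Their poses are not given: they have to be found in the camera images.
- jig: Grey metal clamshell jig on a dark steel foot (170 x 160 x 8 mm), fixed to the table. Origin on the table under its middle, z up. Hinge line along its x axis at y = +62, z = 40 mm; free edge towards -y. Lower half 140 mm long in x, y +55 to -82 mm, top (parting plane) at z = 40 mm. A pale tapered part lies in its cavity. Pin hole at x, y = (+35, -65), turnbutton pivot at (-35, -68) mm.
- lid (a joint): Opening angle of the upper half: 0 fully shut, stop at 1.95; starts at 1.35 to 1.8. Plate 140 mm along the hinge, 14 mm thick, 250 g, reaching 112 mm from the hinge line (142 mm on its +x half). Stiff hinge (0.06 N m) keeps it standing; below 1.0 rad it sinks by itself onto sprung studs, resting at 0.043 rad. Shutting it fully takes about 5 N at the pin hole; unpressed it rises again.
- hinge (a point): Middle of the hinge line, 40 mm above the table.
- lid_back (a point): Mid-length point on the upper half's outer face (its top when shut), 100 mm from the hinge line. To shut it, push here from the hinge (+y) side towards -y.
- turnbutton (a joint): Turnbutton angle: 0 to 0.35 at the start (0: bar along the jig's -x, clear of the upper half), 1.571 at its stop (bar along the jig's +y, across the upper half's edge). Turns clockwise from above on an upright post. Steel bar 14 wide, 6 thick, reaching 46 mm from the pivot, underside 60.5 mm above the table. Friction 0.04 N m, about 1 N at the peg; stays where left.
- button_pivot (a point): Pivot of the turnbutton at the bar's underside, 60.5 mm above the table.
- button_peg (a point): Top of the upright finger peg on the turnbutton, 12 mm diameter and 28 mm tall above the bar, 38 mm from the pivot; its top is 94.5 mm above the table.
- bore (a point): Centre of the mouth of the pin hole in the lower half, 40 mm above the table; 12.5 mm diameter, vertical, 32 mm deep.
- lid_hole (a point): Centre of the pin hole in the upper half on its outer face (13 mm diameter, 14 mm deep). It stands 54 mm above the table, right over the lower hole, when the upper half is fully shut; about 59 mm when on the studs.
- pin: Loose steel pin, about 60 g, upright in its stand. Origin on its axis at the underside of the collar, z up. Shank 10 mm diameter, 44 mm long below the origin, last 5 mm tapered; collar 26 mm diameter, 5 mm thick; above it a round grip 18 mm diameter, from 5 to 35 mm above the origin.
- pin_tip (a point): Lower end of the pin's shank, 44 mm below its origin.
- pin_grip (a point): On the pin's axis in the middle of its grip, 20 mm above its origin.
- pin_stand: Grey metal block 44 x 44 mm, 50 mm tall, on a 75 x 75 mm steel foot, fixed to the table. Origin underneath its centre. The pin stands in its 14 mm hole, the collar on the top at 50 mm; lift the pin 45 mm to clear it.
- bud_bottle: White bottle, 43 mm diameter, 92 mm tall, standing behind the work; bystander, origin at the centre of its underside.
- black_bangle: Black oval bangle, 76 x 96 x 30 mm, lying flat in front of the work; bystander, origin at the centre of its underside.
- bottle_stopper: Small pale stopper, 30 mm diameter, 17 mm tall; bystander, origin at the centre of its underside.
- plaster_form: Pale plaster egg form, 77 mm, 66 mm tall; bystander to the left, origin at the centre of its underside.
- small_tub: Black round tub, 85 mm diameter, 58 mm tall; bystander to the right, origin at the centre of its underside.
Not all that is in view belongs to the job. What is shaped like the pin but red or turquoise is not meant.

How it is judged (in metres and radians):
On the way, in this order (a step that is already met when the one before it is completed fails the run):
1. the upper half is swung down onto the studs (value of joint lid below 0.07 rad), for 0.2 s.
2. the turnbutton is turned across the closed upper half (value of joint turnbutton above 1.35 rad and value of joint lid below 0.07 rad), for 0.2 s.
3. the pin is through the upper half and well into the lower hole (z of pin_tip in the frame of jig below 0.022 m and horizontal distance between pin and bore below 0.006 m and angle between pin's own z axis and vertical below 0.12 rad and value of joint turnbutton above 1.35 rad), for 0.1 s.
At the end, for the whole second after the job is handed in: Fingers still bear on the pin with over 2 N; pin at rest, upright within 0.12 rad, within 6 mm of the bore's axis, collar under 57.5 mm above the table (54 is home); upper half pressed below 0.018 rad (0.043 unpressed); turnbutton past 1.35 rad (value of joint lid below 0.018 rad and value of joint turnbutton above 1.35 rad and z of pin in the frame of jig below 0.0575 m and horizontal distance between pin and bore below 0.006 m and angle between pin's own z axis and vertical below 0.12 rad and contact force between the fingers and pin above 2 N and linear speed of pin below 0.02 m/s); the arm keeps its last pose, push and grip.
It fails at once if a bystander is moved more than 25 mm (distance of any of bud_bottle, black_bangle, bottle_stopper, plaster_form, small_tub from where it was at the start of the episode above 0.025 m).
It also fails if it takes over 64 s, if anything falls off the work surface, if the arm or the gripper's body presses on something with over 40 N, if the wrist force passes 120 N, or if a joint passes its speed limit or range.

## Working session

There is one attempt and no reset: what is moved stays moved. The work goes in short steps, Python scripts to look and compute and a tool call to move; the robot and the scene stay as the last step left them, time stands still between calls to the robot, and variables do not carry over. Pictures are saved under pics/ and viewed, at most 10 in all, crops included, and the job is handed in when it is done.

Besides the shell and the picture viewer there is one more tool, called after "Emit:" in YAML: its name, and indented under it one key for each argument. arm_command: Moves the arm, as the interface text tells. Its arguments: {"type":"object","properties":{"series":{"type":"array"},"hand":{"type":"number"},"grip_force":{"type":"number"}},"required":["series"]}

```bash
mkdir -p pics; cat > h.py <<'E'
import numpy as np, cv2
from scipy.spatial.transform import Rotation as R
from workcell import bot
def Rcam(o):
    o=np.array(o,float)
    return o if o.shape==(3,3) else R.from_euler('xyz',o,degrees=True).as_matrix()
def ray(cam,px,obs=None):
    K=np.array(cam['camera_matrix'])
    if 'xyz' in cam:
        u=(px[0]-K[0,2])/K[0,0]; v=(px[1]-K[1,2])/K[1,1]
        d=Rcam(cam['orientation'])@np.array([u,-v,-1]); return np.array(cam['xyz']),d/np.linalg.norm(d)
    a=np.array([(px[0]-K[0,2])/K[0,0],(px[1]-K[1,2])/K[1,1]]); th=np.linalg.norm(a)
    s=np.sin(th)/max(th,1e-9); d=np.array([a[0]*s,-a[1]*s,-np.cos(th)])
    T=np.array(cam['T_tool_cam']); Rt=Rcam(obs['tcp_rot']); p=np.array(obs['ee_pos'])
    return Rt@T[:3,3]+p, Rt@T[:3,:3]@d
def atz(cam,px,z,obs=None):
    o,d=ray(cam,px,obs); return o+d*(z-o[2])/d[2]
def tri(rays):
    A=0;b=0
    for o,d in rays:
        P=np.eye(3)-np.outer(d,d);A=A+P;b=b+P@o
    x=np.linalg.solve(A,b); return x,[np.linalg.norm((np.eye(3)-np.outer(d,d))@(x-o)) for o,d in rays]
E
python3 - <<'E'
from h import *
s=bot.get_obs();print({k:np.round(v,3) for k,v in s.items()})
for c in('scene','top','wrist'):
    o=bot.get_obs();im=bot.camera(c);cv2.imwrite(f'pics/{c}0.png',im['color'])
    print(c,{k:np.round(v,3).tolist() for k,v in im.items() if k!='color'})
    for t in ['hinge','lid_back','button_pivot','button_peg','bore','lid_hole','pin','pin_tip','pin_grip','pin_stand','jig','bud_bottle','black_bangle','bottle_stopper','plaster_form','small_tub']:
        print(t,[(np.round(m['location'],1).tolist(),round(m['confidence'],2)) for m in bot.mark_of(c,t)[:4]])
print(bot.get_obs()['time'])
E
```

```text
{'time': np.float64(0.0), 'q': array([ 6.8812e+01,  5.0120e+00,  1.0032e+01,  9.5103e+01, -1.0000e-03,
        9.0001e+01]), 'qd': array([-0.092,  0.04 ,  0.062,  0.017,  0.022, -0.024]), 'joint_efforts': array([ 0.0000e+00, -5.2038e+01,  4.6481e+01,  1.6000e-02, -0.0000e+00,
       -0.0000e+00]), 'ee_pos': array([0.199, 0.513, 0.231]), 'tcp_rot': array([-1.79918e+02,  1.00000e-03,  1.58811e+02]), 'wrist_force': array([ 0.137,  0.714, -0.219]), 'torque': array([-0.034, -0.009, -0.02 ]), 'grasp_force': np.float64(0.0), 'opening': np.float64(0.085)}
scene {'camera_matrix': [[453.464, 0.0, 312.367], [0.0, 453.464, 239.127], [0.0, 0.0, 1.0]], 'xyz': [0.032, -0.579, 0.677], 'orientation': [51.852, 0.853, -43.32]}
hinge [([270.3, 212.9], 0.67), ([276.5, 327.5], 0.49), ([275.7, 160.2], 0.24)]
lid_back [([263.1, 176.2], 0.72)]
button_pivot [([286.4, 240.8], 0.77)]
button_peg [([266.8, 231.5], 0.48)]
bore [([312.0, 235.0], 0.75), ([387.6, 245.7], 0.32)]
lid_hole [([277.9, 161.9], 0.91)]
pin [([425.9, 355.1], 0.75), ([449.4, 333.1], 0.64), ([391.5, 308.4], 0.52)]
pin_tip [([424.9, 369.2], 0.9)
[... 1372 characters left out ...]
.47)]
plaster_form [([185.7, 330.4], 0.79), ([448.3, 315.3], 0.61)]
small_tub [([225.3, 233.3], 0.71), ([450.1, 319.5], 0.68)]
wrist {'camera_matrix': [[371.648, 0.0, 319.276], [0.0, 371.648, 241.417], [0.0, 0.0, 1.0]], 'T_tool_cam': [[-0.0, 0.952, 0.306, 0.077], [1.0, 0.0, -0.001, -0.0], [-0.001, 0.306, -0.952, -0.142], [0.0, 0.0, 0.0, 1.0]]}
hinge []
lid_back [([217.8, 388.3], 0.66)]
button_pivot []
button_peg []
bore []
lid_hole []
pin [([12.9, 475.1], 0.58), ([219.7, 388.2], 0.43)]
pin_tip [([25.1, 468.9], 0.48)]
pin_grip []
pin_stand [([40.7, 417.9], 0.27)]
jig []
bud_bottle []
black_bangle [([44.5, 415.3], 0.63)]
bottle_stopper []
plaster_form [([217.9, 388.7], 0.79)]
small_tub []
2.55
```

```bash
cat > m.py <<'E'
from h import *
S={'camera_matrix':[[453.464,0,312.367],[0,453.464,239.127],[0,0,1]],'xyz':[0.032,-0.579,0.677],'orientation':[51.852,0.853,-43.32]}
T={'camera_matrix':[[473.52,0,315.536],[0,473.52,243.672],[0,0,1]],'xyz':[0.346,-0.019,1.184],'orientation':[11.417,0.332,-91.544]}
E
python3 - <<'E'
from m import *
for n,a,b,z in [('hinge',(270.3,212.9),(243.6,246.1),.04),('lid_back',(263.1,176.2),(225.5,234.5),None),('pivot',(286.4,240.8),(293.8,266.6),.0605),('peg',(266.8,231.5),(283.9,279.9),.0945),('bore',(312,235),(298.2,238.6),.04),('lidhole',(277.9,161.9),(227,216.9),None),('stand',(390,323.1),(406.2,258.6),0),('pin',(391.5,308.4),(410.2,259.5),.05),('grip',(391.7,303.3),(415.1,254.2),.07),('bottle',(387.2,245.9),(344.4,192.7),0),('bangle',(276.9,330.5),(355.7,330),0),('stopper',(412,271),(375.9,201.9),0),('form',(173.5,240.8),(185.7,330.4),0),('tub',(383.5,403.5),(450.1,319.5),0),('jig',(283.5,239),(269.9,250.4),0)]:
    x,r=tri([ray(S,a),ray(T,b)]); print(n,x.round(4),np.round(r,4), '' if z is None else (atz(S,a,z).round(4)[:2],atz(T,b,z).round(4)[:2]))
a=cv2.imread('pics/scene0.png');b=cv2.imread('pics/top0.png')
cv2.imwrite('pics/c.png',np.hstack([cv2.resize(a[120:440,150:490],(400,376)),cv2.resize(b[160:360,170:490],(400,250)) if 0 else cv2.resize(b[150:351,170:484],(400,376)[:1]+(256,)) if 0 else cv2.resize(b[130:430,170:490],(400,376))]))
E
```

```text
hinge [0.5741 0.1581 0.0466] [0.0006 0.0006] (array([0.5793, 0.1661]), array([0.576 , 0.1588]))
lid_back [0.5841 0.1862 0.1335] [0.0013 0.0013] 
pivot [0.5189 0.0347 0.06  ] [0.0006 0.0006] (array([0.5191, 0.034 ]), array([0.5184, 0.035 ]))
peg [0.4839 0.0564 0.0924] [0.0011 0.0011] (array([0.4832, 0.0536]), array([0.4827, 0.0568]))
bore [0.589  0.0245 0.0444] [0.0014 0.0014] (array([0.5915, 0.0294]), array([0.5911, 0.0239]))
lidhole [0.6204 0.1766 0.1607] [0.0013 0.0013] 
stand [ 0.5393 -0.246   0.0044] [0.0002 0.0002] (array([ 0.5424, -0.2437]), array([ 0.5402, -0.247 ]))
pin [ 0.5308 -0.2479  0.0526] [0.0022 0.0022] (array([ 0.5349, -0.2476]), array([ 0.5295, -0.2469]))
grip [ 0.535  -0.2522  0.0686] [0.0052 0.0052] (array([ 0.529 , -0.2504]), array([ 0.5388, -0.2554]))
bottle [ 0.7143 -0.0961  0.0111] [0.001 0.001] (array([ 0.7247, -0.0876]), array([ 0.7186, -0.0974]))
bangle [ 0.3663 -0.111   0.0098] [0.0006 0.0006] (array([ 0.3717, -0.1045]), array([ 0.3659, -0.1115]))
stopper [ 0.6936 -0.18   -0.0009] [0.0025 0.0025] (array([ 0.6951, -0.1818]), array([ 0.6914, -0.1782]))
form [ 0.3787  0.3113 -0.019 ] [0.0022 0.0022] (array([0.371 , 0.2859]), array([0.3763, 0.3071]))
tub [ 0.389  -0.3465  0.0091] [0.0055 0.0055] (array([ 0.3987, -0.3465]), array([ 0.3851, -0.3453]))
jig [0.5673 0.0996 0.0031] [0.0036 0.0036] (array([0.5665, 0.1044]), array([0.571, 0.098]))
```

View pics/c.png

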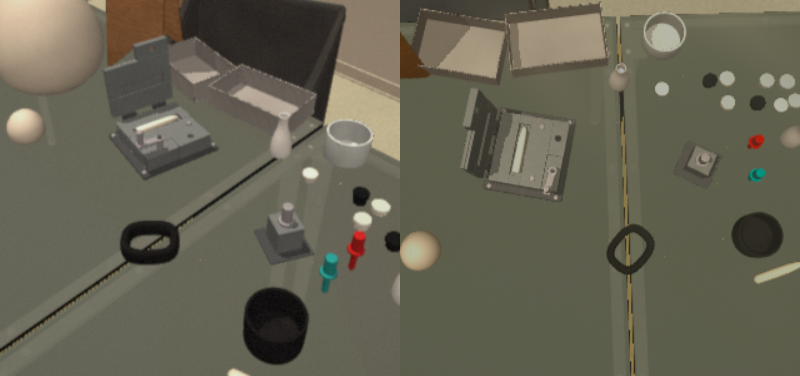

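```bash
cat >> m.py <<'E'
from scipy.optimize import least_squares
pts=[((-35,-68,60.5),(286.4,240.8),(293.8,266.6)),((35,-65,40),(312,235),(298.2,238.6)),((0,62,40),(270.3,212.9),(243.6,246.1))]
def J2W(p,q):
    p=np.array(p,float); c,s=np.cos(q[2]),np.sin(q[2]); return np.array([q[0]+c*p[0]-s*p[1],q[1]+s*p[0]+c*p[1],p[2]])
def res(q):
    r=[]
    for p,a,b in pts:
        w=J2W(np.array(p)/1e3,q)
        for C,px in((S,a),(T,b)):
            o,d=ray(C,px); r+=list(np.cross(w-o,d))
    return r
q=least_squares(res,[.565,.098,-.16],loss='soft_l1',f_scale=.002)
JQ=q.x
E
python3 - <<'E'
from m import *
print(JQ,np.degrees(JQ[2]),np.abs(q.fun).max())
for n,p in [('stage',(-.01,.137,.125)),('pushend',(-.01,-.005,.125)),('pivot',(-.035,-.068,.0605)),('bore',(.035,-.065,.04)),('hinge',(0,.062,.04))]: print(n,J2W(p,JQ).round(4))
a=cv2.imread('pics/scene0.png');b=cv2.imread('pics/wrist0.png')
cv2.imwrite('pics/d.png',np.hstack([cv2.resize(a,(400,300)),cv2.resize(b,(400,300))]))
E
```

```text
[ 0.56573434  0.09705519 -0.16000741] -9.16774902000281 0.004442199919721113
stage [0.5777 0.2339 0.125 ]
pushend [0.5551 0.0937 0.125 ]
pivot [0.5203 0.0355 0.0605]
bore [0.5899 0.0273 0.04  ]
hinge [0.5756 0.1583 0.04  ]
```

View pics/d.png

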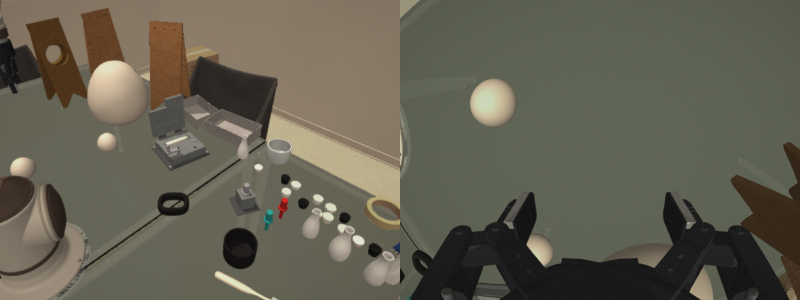

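```bash
python3 - <<'E'
from m import *
W={'camera_matrix':[[371.648,0,319.276],[0,371.648,241.417],[0,0,1]],'T_tool_cam':[[0,.952,.306,.077],[1,0,-.001,0],[-.001,.306,-.952,-.142],[0,0,0,1]]}
o={'tcp_rot':[-179.9,0,158.8],'ee_pos':[.199,.513,.231]}
for px in((218,388),(416,440),(380,395),(500,440)): print(px,[atz(W,px,z,o).round(3).tolist() for z in(0,.08)])
for px in((188,150),(188,200),(140,150),(238,150),(190,97)): print(px,atz(S,px,0).round(3),atz(S,px,.08).round(3), ray(S,px)[1].round(3))
print(tri([ray(W,(416,450),o),ray(S,(188,150))]))
E
```

```text
(218, 388) [[0.381, 0.299, -0.0], [0.326, 0.351, 0.08]]
(416, 440) [[0.581, 0.52, 0.0], [0.483, 0.524, 0.08]]
(380, 395) [[0.466, 0.495, 0.0], [0.393, 0.505, 0.08]]
(500, 440) [[0.661, 0.649, 0.0], [0.547, 0.626, 0.08]]
(188, 150) [0.649 0.68  0.   ] [0.576 0.531 0.08 ] [ 0.396  0.809 -0.435]
(188, 200) [0.492 0.419 0.   ] [0.437 0.301 0.08 ] [ 0.356  0.773 -0.524]
(140, 150) [0.537 0.791 0.   ] [0.477 0.63  0.08 ] [ 0.314  0.851 -0.421]
(238, 150) [0.765 0.564 0.   ] [0.678 0.429 0.08 ] [ 0.483  0.753 -0.446]
(190, 97) [0.902 1.084 0.   ] [0.8   0.888 0.08 ] [ 0.436  0.833 -0.339]
(array([0.5580638 , 0.52052803, 0.0659936 ]), [np.float64(0.023225447490860546), np.float64(0.023225447490860536)])
```

View pics/top0.png

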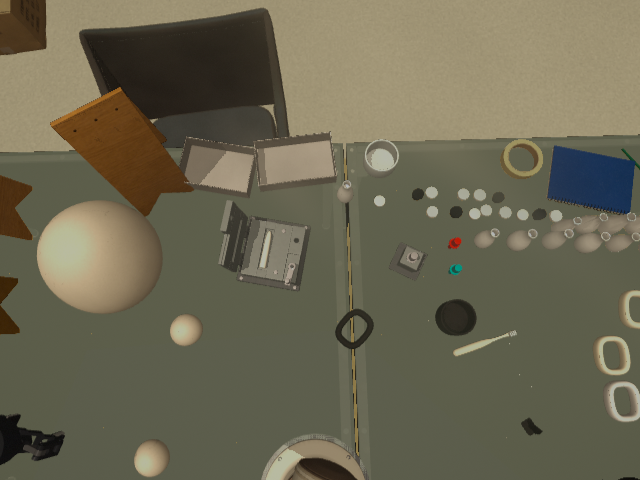

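Emit:
arm_command:
  series:
    - [-0.031, -0.034, 0, -0.042]
    - [-0.061, -0.068, 0, -0.084]
    - [-0.092, -0.101, 0, -0.126]
    - [-0.122, -0.135, 0, -0.168]
    - [-0.153, -0.169, 0, -0.209]
  hand: 0

```text
time: 3.05
ee_pos: [0.2805, 0.2983, 0.2314]
tcp_rot: [180.0, 0.0, 170.9]
wrist_force: [0.9, 1.1, 1.1]
opening: 0.012
grasp_force: 0.0
```

Emit:
arm_command:
  series:
    - [-0.04, -0.003, 0, 0]
    - [-0.08, -0.005, 0, 0]
    - [-0.12, -0.008, 0, 0]
    - [-0.16, -0.01, 0, 0]
    - [-0.2, -0.012, 0, 0]

```text
time: 3.55
ee_pos: [0.4774, 0.2553, 0.2314]
tcp_rot: [180.0, 0.0, 170.8]
wrist_force: [0.5, 1.0, -0.2]
opening: -0.0
grasp_force: 0.0
```

```bash
cat >> m.py <<'E'
def go(p,yaw=None,jig=False):
    """shift in tool axes to world (or jig) point p, from measured pose"""
    o=bot.get_obs(); w=J2W(p,JQ) if jig else np.array(p)
    print('t',round(float(o['time']),2),'pos',o['ee_pos'].round(4),'rot',o['tcp_rot'].round(2),'q6',o['q'][5].round(1),'F',o['wrist_force'].round(1),'op',o['opening'].round(4),'gf',round(float(o['grasp_force']),1))
    print('shift',(Rcam(o['tcp_rot']).T@(w-o['ee_pos'])).round(4))
E
python3 -c "
from m import *
go((-.01,.137,.231),jig=True)"
```

```text
Traceback (most recent call last):
  File "m.py", line 20, in go
    print('t',round(float(o['time']),2),'pos',o['ee_pos'].round(4),'rot',o['tcp_rot'].round(2),'q6',o['q'][5].round(1),'F',o['wrist_force'].round(1),'op',o['opening'].round(4),'gf',round(float(o['grasp_force']),1))
                                                                                                                                                          ^^^^^^^^^^^^^^^^^^
AttributeError: 'float' object has no attribute 'round'
```

Emit:
arm_command:
  series:
    - [-0.04, -0.002, 0, 0]
    - [-0.08, -0.004, 0, 0]
    - [-0.102, -0.005, 0.02, 0]
    - [-0.102, -0.005, 0.06, 0]
    - [-0.102, -0.005, 0.106, 0]

```text
time: 4.05
ee_pos: [0.5772, 0.2346, 0.1248]
tcp_rot: [179.9, 0.1, 170.7]
wrist_force: [0.2, -0.3, -0.3]
opening: -0.0
grasp_force: 0.0
```

Emit:
arm_command:
  series:
    - [0, -0.015, 0, 0]
    - [0, -0.03, 0, 0]
    - [0, -0.042, 0, 0]
    - [0, -0.054, 0, 0]
    - [0, -0.066, 0, 0]

```text
time: 4.55
ee_pos: [0.5658, 0.1688, 0.1276]
tcp_rot: [179.9, 0.2, 170.8]
wrist_force: [-0.1, 1.6, 1.2]
opening: 0.0001
grasp_force: 0.9
```

```bash
sed -i "s/o\['opening'\].round(4)/round(float(o['opening']),4)/" m.py; python3 -c "
from m import *
im=bot.camera('scene')['color']; cv2.imwrite('pics/s2.png',im[100:350,120:453])
go((-.01,-.005,.125),jig=True)"
```

```text
t 4.6 pos [0.5655 0.1673 0.1272] rot [1.7998e+02 1.4000e-01 1.7072e+02] q6 25.8 F [ 1.3 -0.4  0.1] op -0.0001 gf 0.0
shift [-0.0016 -0.0743  0.0022]
```

View pics/s2.png

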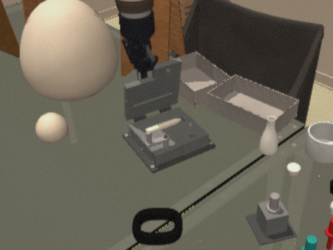

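The finger stands behind the lid at (150,70) and has pushed it upright; I continue the push.

Emit:
arm_command:
  series:
    - [0, -0.012, 0, 0]
    - [0, -0.024, 0, 0]
    - [0, -0.036, 0, 0]
    - [0, -0.048, 0, 0]
    - [0, -0.06, 0, 0]

```text
time: 5.1
ee_pos: [0.5553, 0.1093, 0.1252]
tcp_rot: [-180.0, -0.0, 170.8]
wrist_force: [0.3, 0.3, 0.6]
opening: 0.0002
grasp_force: 0.2
```

Emit:
arm_command:
  series:
    - [0, -0.012, 0, 0]
    - [0, -0.02, 0, 0]
    - [0, -0.02, 0, 0]
    - [0, -0.02, 0, 0]
    - [0, -0.02, 0, 0]

```text
time: 5.6
ee_pos: [0.5524, 0.091, 0.1253]
tcp_rot: [180.0, -0.0, 170.8]
wrist_force: [-0.1, -0.0, -0.6]
opening: -0.0002
grasp_force: 0.0
```

```bash
python3 -c "
from m import *
for c in('scene','top'):
    o=bot.camera(c)
    cv2.imwrite('pics/'+c+'3.png',o['color'][100:350,120:453] if c=='scene' else o['color'])
    for t in('lid_hole','lid_back','button_peg','button_pivot'): print(c,t,[(np.round(m['location'],1).tolist(),round(m['confidence'],2)) for m in bot.mark_of(c,t)[:3]])
go((-.01,-.005,.125),jig=True)"
```

```text
scene lid_hole [([305.7, 205.9], 0.73)]
scene lid_back [([287.7, 211.0], 0.79), ([385.9, 247.1], 0.63), ([266.6, 229.8], 0.31)]
scene button_peg [([264.1, 232.4], 0.68)]
scene button_pivot [([285.1, 241.7], 0.88), ([394.4, 302.7], 0.63)]
top lid_hole [([294.3, 237.8], 0.64)]
top lid_back [([280.9, 248.6], 0.87), ([293.8, 263.0], 0.62)]
top button_peg [([285.7, 280.9], 0.45)]
top button_pivot [([447.8, 317.8], 0.49)]
t 6.1 pos [0.5524 0.0908 0.1253] rot [-180.     -0.    170.79] q6 18.5 F [0.3 0.5 0.5] op 0.0002 gf 0.0
shift [-0.0022  0.0033  0.0003]
```

View pics/scene3.png

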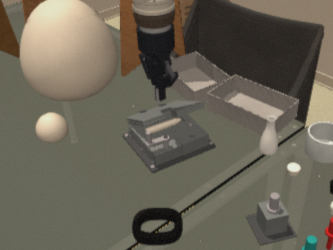

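The lid is falling from under the finger at about (165,110). I move above the peg, opened to 40 mm, and check.

Emit:
arm_command:
  series:
    - [0.0, 0.0, -0.02, 0]
    - [0.025, -0.015, -0.02, 0]
    - [0.063, -0.048, -0.02, 0]
    - [0.063, -0.048, -0.02, 0]
    - [0.063, -0.048, -0.02, 0]
  hand: 0.04
  grip_force: 40

```text
time: 6.6
ee_pos: [0.4822, 0.0531, 0.1458]
tcp_rot: [180.0, 0.1, 170.7]
wrist_force: [0.5, -0.1, 0.7]
opening: 0.0399
grasp_force: 0.0
```

```bash
python3 -c "
from m import *
for c in('wrist','scene','top'):
    ob=bot.get_obs(); o=bot.camera(c)
    cv2.imwrite('pics/'+c+'4.png',o['color'])
    for t,z in(('lid_hole',.059),('button_peg',.0945),('button_pivot',.0605)):
        for m in bot.mark_of(c,t)[:2]:
            w=atz(o,m['location'],z,ob); k,s=np.cos(JQ[2]),np.sin(JQ[2]); d=w[:2]-JQ[:2]
            print(c,t,np.round(m['location'],1),round(m['confidence'],2),w.round(4),'jig',np.round([k*d[0]+s*d[1],-s*d[0]+k*d[1]],4))
go((-.071,-.056,.075),jig=True)
a=cv2.imread('pics/wrist4.png');b=cv2.imread('pics/scene4.png')
cv2.imwrite('pics/e.png',np.hstack([cv2.resize(a,(400,300)),cv2.resize(b[120:345,130:430],(400,300))]))
"
```

```text
wrist lid_hole [313.1 380.3] 0.66 [0.59   0.0302 0.059 ] jig [ 0.0346 -0.0622]
wrist button_peg [318.3 271.5] 0.56 [0.4848 0.0516 0.0945] jig [-0.0727 -0.0578]
wrist button_pivot [312.4 302.7] 0.67 [0.521  0.0415 0.0605] jig [-0.0353 -0.062 ]
wrist button_pivot [316.6 381.7] 0.44 [0.5906 0.0328 0.0605] jig [ 0.0348 -0.0594]
scene lid_hole [312.5 229.7] 0.97 [0.5891 0.0255 0.059 ] jig [ 0.0345 -0.0669]
scene button_peg [267.6 232.9] 0.52 [0.4813 0.0494 0.0945] jig [-0.0758 -0.0605]
scene button_peg [283.9 240.6] 0.27 [0.4889 0.0051 0.0945] jig [-0.0612 -0.1031]
scene button_pivot [283.1 239.3] 0.56 [0.5173 0.0439 0.0605] jig [-0.0393 -0.0602]
t 7.2 pos [0.4826 0.0535 0.1452] rot [-1.8000e+02 -1.0000e-02  1.7079e+02] q6 15.5 F [ 0.7 -1.  -0.2] op 0.0401 gf 0.0
shift [-0.0041  0.0003  0.0702]
```

View pics/e.png

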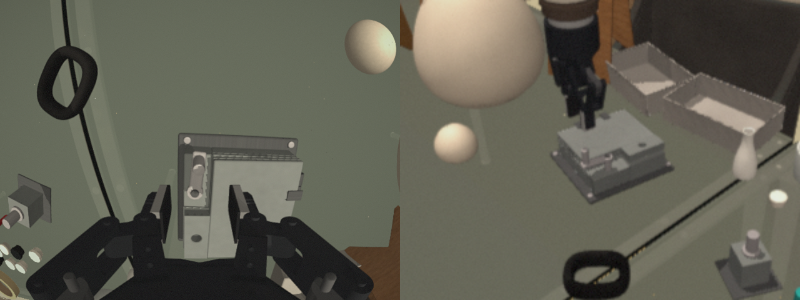

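The wrist view shows the lid shut on its studs and the peg between the fingers (about (197,170)). I descend and grip the peg.

Emit:
arm_command:
  series:
    - [-0.003, 0, 0.035, 0]
    - [-0.003, 0, 0.069, 0]
    - [-0.003, 0, 0.069, 0]
    - [-0.003, 0, 0.069, 0]
    - [-0.003, 0, 0.069, 0]

```text
time: 7.7
ee_pos: [0.4864, 0.053, 0.0783]
tcp_rot: [180.0, 0.1, 170.8]
wrist_force: [-0.1, 0.3, 0.1]
opening: 0.0401
grasp_force: 0.0
```

Emit:
arm_command:
  series:
    - [0, 0, 0, 0]
    - [0, 0, 0, 0]
    - [0, 0, 0, 0]
    - [0, 0, 0, 0]
    - [0, 0, 0, 0]
  hand: 0.005
  grip_force: 40

```text
time: 8.2
ee_pos: [0.4861, 0.0529, 0.0776]
tcp_rot: [180.0, 0.1, 170.8]
wrist_force: [-1.1, -0.4, 6.5]
opening: 0.0098
grasp_force: 39.0
```

```bash
python3 -c "
from m import *
a=bot.camera('wrist')['color'];b=bot.camera('scene')['color']
cv2.imwrite('pics/f.png',np.hstack([cv2.resize(a[200:440,160:480],(400,300)),cv2.resize(b[165:270,220:360],(400,300))]))
go((-.0713,-.0567,.0776),jig=True)
"
```

```text
t 8.3 pos [0.4861 0.053  0.0776] rot [1.7997e+02 1.1000e-01 1.7079e+02] q6 15.4 F [-1.3  0.1  6.1] op 0.0102 gf 39.0
shift [-0.0003 -0.0005 -0.    ]
```

View pics/f.png

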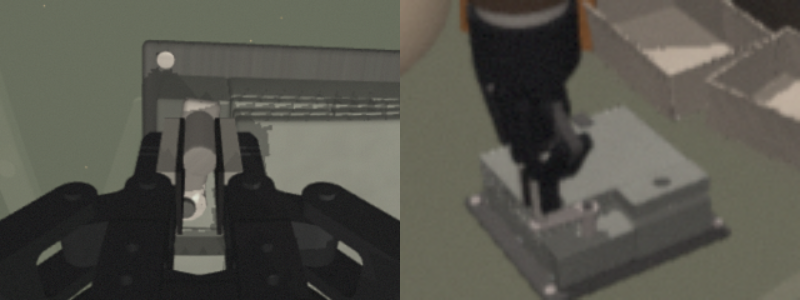

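The peg is held between the pads at about (200,150). Now I swing the arc.

Emit:
arm_command:
  series:
    - [-0.0017, 0.0045, 0, 0.126]
    - [-0.0039, 0.0087, 0, 0.252]
    - [-0.0067, 0.0126, 0, 0.378]
    - [-0.0099, 0.0161, 0, 0.504]
    - [-0.0136, 0.0192, 0, 0.63]

```text
time: 8.8
ee_pos: [0.5006, 0.0715, 0.0776]
tcp_rot: [179.9, -0.2, 134.5]
wrist_force: [-13.2, 11.0, 13.4]
opening: 0.0098
grasp_force: 39.7
```

Emit:
arm_command:
  series:
    - [-0.0017, 0.0045, 0, 0.126]
    - [-0.0039, 0.0087, 0, 0.252]
    - [-0.0067, 0.0126, 0, 0.378]
    - [-0.0099, 0.0161, 0, 0.504]
    - [-0.0136, 0.0192, 0, 0.63]

```text
time: 9.3
ee_pos: [0.525, 0.0768, 0.0778]
tcp_rot: [179.9, -0.4, 98.4]
wrist_force: [-5.0, 17.6, 7.6]
opening: 0.0102
grasp_force: 39.9
```

```bash
python3 -c "
from m import *
b=bot.camera('scene'); print([(m['location'],m['confidence']) for t in('button_peg','button_pivot') for m in bot.mark_of('scene',t)[:1]])
b=b['color']
cv2.imwrite('pics/g.png',cv2.resize(b[165:270,220:360],(400,300)))
go((-.035,-.030,.0776),jig=True)
"
```

```text
[([270.4, 216.1], 0.52), ([285.1, 240.6], 0.67)]
t 9.45 pos [0.5254 0.0768 0.0778] rot [179.89  -0.39  98.65] q6 89.5 F [-5.1 17.3  8.7] op 0.0101 gf 40.0
shift [-0.0039  0.0004  0.0002]
```

View pics/g.png

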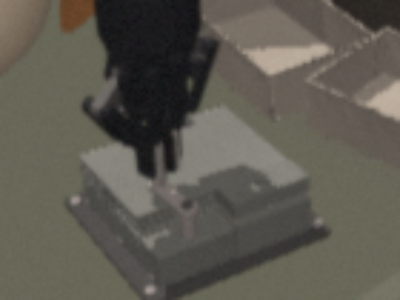

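The bar lies across the lid's edge (peg near (160,165)). I release, lift, and go above the pin stand.

Emit:
arm_command:
  series:
    - [0, 0, 0, 0]
    - [0, 0, 0, 0]
    - [0, 0, -0.02, 0]
    - [0, 0, -0.06, 0]
    - [0, 0, -0.1, 0]
  hand: 0.04

```text
time: 9.95
ee_pos: [0.5246, 0.0731, 0.1769]
tcp_rot: [-179.9, 0.0, 98.6]
wrist_force: [1.5, 0.2, 0.8]
opening: 0.0401
grasp_force: 0.0
```

Emit:
arm_command:
  series:
    - [-0.045, -0.005, 0, 0]
    - [-0.09, -0.01, 0, 0]
    - [-0.135, -0.016, 0, 0]
    - [-0.18, -0.021, 0, 0]
    - [-0.225, -0.026, 0, 0]

```text
time: 10.45
ee_pos: [0.5327, -0.155, 0.1764]
tcp_rot: [180.0, 0.0, 98.6]
wrist_force: [0.6, -0.3, 1.5]
opening: 0.0403
grasp_force: 0.0
```

Emit:
arm_command:
  series:
    - [-0.045, -0.005, 0, 0]
    - [-0.09, -0.01, 0, 0]
    - [-0.097, -0.011, 0, 0]
    - [-0.097, -0.011, 0, 0]
    - [-0.097, -0.011, 0, 0]

```text
time: 10.95
ee_pos: [0.5365, -0.2499, 0.1762]
tcp_rot: [-180.0, -0.0, 98.6]
wrist_force: [0.1, 0.7, -0.5]
opening: 0.0401
grasp_force: 0.0
```

```bash
python3 -c "
from m import *
for c,ts in(('wrist',(('pin',.05),('pin_grip',.07),('pin_stand',0.))),('scene',(('button_peg',.0945),('button_pivot',.0605),('lid_hole',.059))),('top',(('button_peg',.0945),('button_pivot',.0605),('lid_hole',.059)))):
    ob=bot.get_obs(); o=bot.camera(c)
    cv2.imwrite('pics/'+c+'5.png',o['color'])
    for t,z in ts:
        for m in bot.mark_of(c,t)[:3]:
            w=atz(o,m['location'],z,ob); k,s=np.cos(JQ[2]),np.sin(JQ[2]); d=w[:2]-JQ[:2]
            print(c,t,np.round(m['location'],1),round(m['confidence'],2),w.round(4),'jig',np.round([k*d[0]+s*d[1],-s*d[0]+k*d[1]],4))
go((.536,-.247,.06))
a=cv2.imread('pics/wrist5.png');b=cv2.imread('pics/scene5.png')
cv2.imwrite('pics/k.png',np.hstack([cv2.resize(a,(400,300)),cv2.resize(b[165:270,220:360],(400,300))]))
"
```

```text
wrist pin [338.  349.3] 0.69 [ 0.5693 -0.3527  0.05  ] jig [ 0.0752 -0.4434]
wrist pin [316.6 226.6] 0.65 [ 0.535 -0.247  0.05 ] jig [ 0.0245 -0.3446]
wrist pin [267.6 333.8] 0.47 [ 0.5076 -0.3463  0.05  ] jig [ 0.0133 -0.447 ]
wrist pin_grip [339.8 361.8] 0.87 [ 0.5697 -0.3515  0.07  ] jig [ 0.0754 -0.4422]
wrist pin_grip [318.1 240.2] 0.72 [ 0.5368 -0.2512  0.07  ] jig [ 0.0269 -0.3484]
wrist pin_grip [263.6 348.8] 0.57 [ 0.507  -0.3484  0.07  ] jig [ 0.013  -0.4492]
scene button_peg [271.4 216.7] 0.62 [0.5248 0.09   0.0945] jig [-0.0392 -0.0135]
scene button_pivot [283.6 242.7] 0.98 [0.5103 0.0339 0.0605] jig [-0.0446 -0.0711]
scene lid_hole [310.  228.1] 0.76 [0.5892 0.0339 0.059 ] jig [ 0.0333 -0.0586]
top button_peg [272.1 264.9] 0.67 [0.5189 0.0833 0.0945] jig [-0.044 -0.021]
top button_pivot [293.1 263.3] 0.93 [0.5268 0.0361 0.0605] jig [-0.0287 -0.0664]
top lid_hole [294.7 240.8] 0.93 [0.5822 0.0313 0.059 ] jig [ 0.0267 -0.0623]
t 11.55 pos [ 0.5367 -0.2503  0.1763] rot [180.    0.   98.6] q6 56.4 F [ 0.7 -0.4 -0.6] op 0.0397 gf 0.0
shift [ 0.0034 -0.0002  0.1163]
```

View pics/k.png

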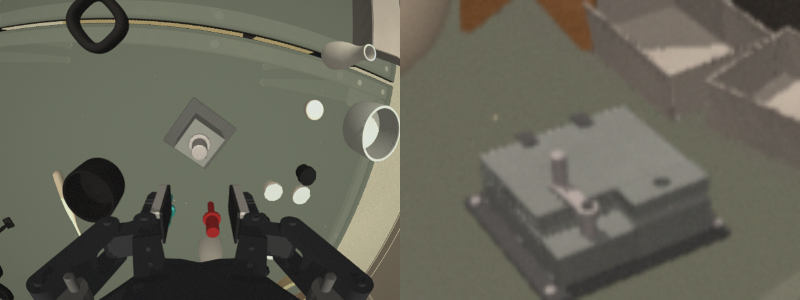

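The turnbutton is across the lid (right, peg at (560,165)). The pin is centred at about (200,148) in the wrist view. I descend and grasp it.

Emit:
arm_command:
  series:
    - [0.001, 0, 0.04, 0]
    - [0.001, 0, 0.08, 0]
    - [0.001, 0, 0.1, 0]
    - [0.001, 0, 0.11, 0]
    - [0.001, 0, 0.115, 0]

```text
time: 12.05
ee_pos: [0.5364, -0.2494, 0.0608]
tcp_rot: [-180.0, -0.0, 98.6]
wrist_force: [0.7, -0.1, -0.2]
opening: 0.0402
grasp_force: 0.0
```

Emit:
arm_command:
  series:
    - [0, 0, 0, 0]
    - [0, 0, 0, 0]
    - [0, 0, 0, 0]
    - [0, 0, 0, 0]
    - [0, 0, 0, 0]
  hand: 0.01
  grip_force: 60

```text
time: 12.55
ee_pos: [0.5372, -0.2497, 0.0626]
tcp_rot: [179.9, 0.1, 98.6]
wrist_force: [-0.9, -0.8, 6.7]
opening: 0.0159
grasp_force: 58.9
```

```bash
python3 -c "
from m import *
ob=bot.get_obs(); o=bot.camera('wrist'); cv2.imwrite('pics/wrist6.png',o['color'])
for t,z in (('pin',.05),('pin_grip',.07)):
    for m in bot.mark_of('wrist',t)[:2]: print(t,np.round(m['location'],1),round(m['confidence'],2),atz(o,m['location'],z,ob).round(4))
go((.536,-.247,.06))
"
```

```text
pin [318.8 291.9] 0.87 [ 0.5374 -0.2463  0.05  ]
pin_grip [316.9 321.4] 0.83 [ 0.5373 -0.2505  0.07  ]
t 12.7 pos [ 0.5372 -0.2497  0.0626] rot [1.7989e+02 7.0000e-02 9.8590e+01] q6 56.5 F [-0.5 -0.5  5.9] op 0.0158 gf 58.9
shift [ 0.0029 -0.0008  0.0026]
```

Emit:
arm_command:
  series:
    - [0, 0, -0.015, 0]
    - [0, 0, -0.03, 0]
    - [0, 0, -0.06, 0]
    - [0, 0, -0.09, 0]
    - [0, 0, -0.12, 0]

```text
time: 13.2
ee_pos: [0.5365, -0.2494, 0.1839]
tcp_rot: [180.0, 0.0, 98.6]
wrist_force: [0.4, -0.6, -0.4]
opening: 0.0157
grasp_force: 58.7
```

Emit:
arm_command:
  series:
    - [0.045, 0.007, 0, 0]
    - [0.09, 0.014, 0, 0]
    - [0.135, 0.021, 0, 0]
    - [0.18, 0.028, 0, 0]
    - [0.22, 0.035, 0, 0]

```text
time: 13.7
ee_pos: [0.5381, -0.0247, 0.1829]
tcp_rot: [179.9, 0.0, 98.6]
wrist_force: [-0.1, 0.4, -0.9]
opening: 0.0157
grasp_force: 58.8
```

```bash
python3 -c "
from m import *
go((.5899,.0273,.18))
rs={}
for c in('scene','top','wrist'):
    ob=bot.get_obs(); o=bot.camera(c); cv2.imwrite('pics/'+c+'7.png',o['color'])
    for t in('pin','pin_grip','pin_tip','lid_hole'):
        for m in bot.mark_of(c,t)[:1]:
            rs.setdefault(t,[]).append(ray(o,m['location'],ob)); print(c,t,np.round(m['location'],1),round(m['confidence'],2))
for t,r in rs.items():
    if len(r)>1: x,e=tri(r); print(t,x.round(4),'rel',(x-ob['ee_pos']).round(4),np.round(e,4))
"
```

```text
t 13.7 pos [ 0.5381 -0.0247  0.1829] rot [1.7991e+02 1.0000e-02 9.8600e+01] q6 78.8 F [-0.1  0.4 -0.9] op 0.0157 gf 58.8
shift [0.0436 0.059  0.003 ]
scene pin [429.2 353.1] 0.79
scene pin_grip [453.5 323.9] 0.87
scene pin_tip [449.  347.7] 0.71
scene lid_hole [312.  227.9] 0.63
top pin [453.4 269.2] 0.61
top pin_grip [457.7 268.1] 0.67
top pin_tip [447.8 273.8] 0.61
wrist pin [315.7 293.2] 0.91
wrist pin_grip [318.5 321. ] 0.57
wrist pin_tip [320.  262.1] 0.59
wrist lid_hole [402.7 169.6] 0.7
pin [ 0.5624 -0.2956 -0.1202] rel [ 0.0242 -0.268  -0.3016] [0.053  0.107  0.1191]
pin_grip [ 0.5707 -0.304  -0.0471] rel [ 0.0324 -0.2763 -0.2285] [0.0793 0.0983 0.1222]
pin_tip [ 0.5669 -0.2811 -0.1109] rel [ 0.0286 -0.2535 -0.2922] [0.0912 0.1109 0.1551]
lid_hole [0.591  0.0285 0.0617] rel [ 0.0527  0.0562 -0.1197] [0.0004 0.0004]
```

Emit:
arm_command:
  series:
    - [0.02, 0.03, 0, 0]
    - [0.044, 0.0595, 0, 0]
    - [0.044, 0.0595, 0.02, 0]
    - [0.044, 0.0595, 0.03, 0]
    - [0.044, 0.0595, 0.03, 0]

```text
time: 14.95
ee_pos: [0.5894, 0.0255, 0.1494]
tcp_rot: [-179.8, -0.0, 98.6]
wrist_force: [-0.1, -0.3, -0.2]
opening: 0.016
grasp_force: 59.0
```

```bash
cat > look.py <<'E'
from m import *
import sys
n=int(sys.argv[1])
go((.5905,.028,.15))
acc={}
for i in range(n):
    ob=bot.get_obs(); o=bot.camera('wrist'); cv2.imwrite('pics/w8.png',o['color'])
    P=ob['ee_pos']
    for t,z in(('pin',P[2]-.0126),('pin_grip',P[2]+.0074),('pin_tip',P[2]-.0566),('lid_hole',.059)):
        for m in bot.mark_of('wrist',t)[:2]:
            w=atz(o,m['location'],z,ob)
            if np.hypot(*(w-P)[:2])<.03: acc.setdefault(t,[]).append((w-P)[:2]); break
for i in range(3):
  for c in('scene','top'):
    o=bot.camera(c); cv2.imwrite('pics/%s8.png'%c,o['color'])
    for t,z in(('pin',P[2]-.0126),('pin_grip',P[2]+.0074),('pin_tip',P[2]-.0566),('lid_hole',.059)):
        for m in bot.mark_of(c,t)[:4]:
            w=atz(o,m['location'],z)
            if np.hypot(*(w-P)[:2])<.025: acc.setdefault(t+' '+c,[]).append((w-P)[:2]); break
for t,v in acc.items(): print(t,len(v),np.median(v,0).round(4),np.std(v,0).round(4))
print(bot.get_obs()['time'])
E
python3 look.py 4
```

```text
t 14.95 pos [0.5894 0.0255 0.1494] rot [-1.7981e+02 -1.0000e-02  9.8590e+01] q6 83.9 F [-0.1 -0.3 -0.2] op 0.016 gf 59.0
shift [ 0.0023  0.0014 -0.0006]
pin 4 [0.     0.0016] [0.0005 0.0011]
pin_grip 4 [ 0.0004 -0.0004] [0.0002 0.0011]
pin_tip 4 [0.0015 0.0012] [0.0004 0.0008]
lid_hole 4 [0.0001 0.0045] [0.0011 0.0008]
pin scene 3 [0.0041 0.0083] [0.002  0.0031]
pin_grip scene 3 [-0.0052 -0.0043] [0.0036 0.0043]
pin_tip scene 3 [0.0043 0.0053] [0.0034 0.0026]
lid_hole scene 3 [0.0011 0.0064] [0.0043 0.0009]
17.45
```

Emit:
arm_command:
  series:
    - [0.002, 0, 0, 0]
    - [0.003, 0, 0.01, 0]
    - [0.003, 0, 0.02, 0]
    - [0.003, 0, 0.023, 0]
    - [0.003, 0, 0.023, 0]

```text
time: 17.95
ee_pos: [0.5895, 0.0287, 0.1271]
tcp_rot: [-179.9, -0.0, 98.6]
wrist_force: [0.8, 0.2, 0.2]
opening: 0.0156
grasp_force: 59.0
```

```bash
sed -i 's/range(3)/range(2)/' look.py; python3 look.py 4; python3 -c "
import cv2,numpy as np
a=cv2.imread('pics/w8.png');b=cv2.imread('pics/scene8.png')
cv2.imwrite('pics/z.png',np.hstack([cv2.resize(a[200:380,220:420],(400,360),interpolation=2),cv2.resize(b[170:260,265:365],(400,360),interpolation=2)]))"
```

```text
t 17.95 pos [0.5895 0.0287 0.1271] rot [-1.7989e+02 -1.0000e-02  9.8600e+01] q6 84.2 F [0.8 0.2 0.2] op 0.0156 gf 59.0
shift [-0.0009  0.0008 -0.0229]
pin 4 [-0.0004  0.0024] [0.0007 0.0002]
pin_grip 4 [ 0.0008 -0.0008] [0.0002 0.0007]
pin_tip 4 [0.0018 0.0009] [0.0008 0.0009]
lid_hole 4 [0.001  0.0008] [0.0004 0.0012]
pin scene 2 [-0.      0.0036] [0.0001 0.0018]
pin_grip scene 2 [-0.0031  0.0004] [0.0012 0.0028]
pin_tip scene 2 [ 0.0006 -0.0023] [0.0026 0.0046]
lid_hole scene 2 [0.0043 0.0053] [0.0053 0.0063]
19.95
```

View pics/z.png

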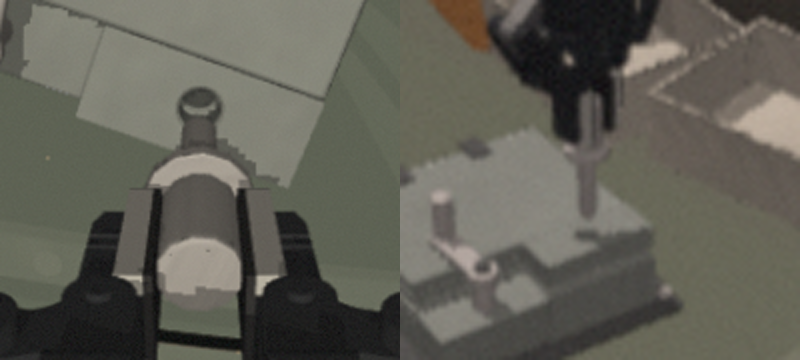

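The tip hangs over the hole (wrist: both centred on column 200; scene: tip (587,215), hole (588,235)). I insert slowly and watch the force.

Emit:
arm_command:
  series:
    - [0, 0, 0.005, 0]
    - [0, 0, 0.01, 0]
    - [0, 0, 0.014, 0]
    - [0, 0, 0.018, 0]
    - [0, 0, 0.022, 0]

```text
time: 20.45
ee_pos: [0.59, 0.0287, 0.1058]
tcp_rot: [-180.0, -0.0, 98.6]
wrist_force: [0.2, 0.6, -0.2]
opening: 0.016
grasp_force: 59.0
```

Free at 10 mm into the lid. I go on.

Emit:
arm_command:
  series:
    - [0, 0, 0.004, 0]
    - [0, 0, 0.008, 0]
    - [0, 0, 0.012, 0]
    - [0, 0, 0.015, 0]
    - [0, 0, 0.018, 0]

```text
time: 20.95
ee_pos: [0.5901, 0.0287, 0.0881]
tcp_rot: [-180.0, -0.0, 98.6]
wrist_force: [0.2, -0.3, -0.1]
opening: 0.0156
grasp_force: 59.0
```

Emit:
arm_command:
  series:
    - [0, 0, 0.004, 0]
    - [0, 0, 0.008, 0]
    - [0, 0, 0.012, 0]
    - [0, 0, 0.015, 0]
    - [0, 0, 0.016, 0]

```text
time: 21.45
ee_pos: [0.59, 0.0287, 0.0721]
tcp_rot: [-180.0, 0.0, 98.6]
wrist_force: [-1.3, -0.3, 1.8]
opening: 0.016
grasp_force: 59.1
```

Emit:
arm_command:
  series:
    - [0, 0, 0.002, 0]
    - [0, 0, 0.004, 0]
    - [0, 0, 0.006, 0]
    - [0, 0, 0.008, 0]
    - [0, 0, 0.009, 0]
  grip_force: 80

```text
time: 21.95
ee_pos: [0.5904, 0.0283, 0.0663]
tcp_rot: [179.9, 0.1, 98.6]
wrist_force: [-10.9, -3.3, 28.7]
opening: 0.0148
grasp_force: 81.4
```

Emit:
arm_command:
  series:
    - [0, 0, -0.001, 0]
    - [0, 0, -0.001, 0]
    - [0, 0, -0.001, 0]
    - [0, 0, -0.001, 0]
    - [0, 0, -0.001, 0]

```text
time: 22.45
ee_pos: [0.5904, 0.0284, 0.0665]
tcp_rot: [179.9, 0.0, 98.6]
wrist_force: [-7.0, -4.2, 17.6]
opening: 0.0156
grasp_force: 80.1
```

```bash
python3 -c "
from m import *
go((.5899,.0273,.0666))
for c,ts in(('scene',(('button_peg',.0945),('button_pivot',.0605))),('top',(('button_peg',.0945),('button_pivot',.0605))),('wrist',(('pin',.054),('button_peg',.0945),('button_pivot',.0605)))):
    ob=bot.get_obs(); o=bot.camera(c)
    for t,z in ts:
        for m in bot.mark_of(c,t)[:1]: print(c,t,round(m['confidence'],2),atz(o,m['location'],z,ob).round(4))
go((.5899,.0273,.0666))
"
```

```text
t 22.45 pos [0.5904 0.0284 0.0665] rot [1.7989e+02 5.0000e-02 9.8580e+01] q6 84.2 F [-7.  -4.2 17.6] op 0.0156 gf 80.1
shift [-0.001  -0.0006 -0.0001]
scene button_peg 0.65 [0.5248 0.0889 0.0945]
scene button_pivot 0.86 [0.5178 0.038  0.0605]
top button_pivot 0.34 [ 0.3639 -0.1062  0.0605]
wrist pin 0.72 [0.5074 0.0697 0.054 ]
wrist button_peg 0.76 [0.5266 0.079  0.0945]
wrist button_pivot 0.58 [0.5231 0.0407 0.0605]
t 22.95 pos [0.5904 0.0283 0.0665] rot [1.7989e+02 5.0000e-02 9.8580e+01] q6 84.2 F [-6.6 -3.  16.8] op 0.0151 gf 80.1
shift [-0.001  -0.0006 -0.0001]
```

Everything is steady: the pin is home at about 54 mm, pressed with 17 N, and the turnbutton is across.

```bash
python3 -c "
from workcell import bot
print(bot.job_done())"
```

```text
the job is handed in; nothing more can be done
None
```

I handed the job in at about 23 s: the lid is shut, the turnbutton is across it, and the pin is home and still held, pressed down with about 17 N; the hand-in gave no pass or fail verdict.

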